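# Shut the tool case and secure it with a snap hook

## Task

Shut the lid of the plywood tool case so that the steel staple comes up through the slot in the lid. Then clip the red-handled snap hook onto the staple, pushing its sprung gate in against one leg of the staple until it snaps shut behind it, and leave the clipped hook, handle and all, lying flat on the shut lid. Do not shift or knock over the other things on the bench.

Things in the scene. Friction and masses are not known exactly. Their poses are not given: they have to be found in the camera images.
- case: open plywood case, fixed to the bench, 180 (x) x 260 (y) x 60 mm without its lid. Origin at the centre of its underside, z up; its -x side is the front (towards the robot), the hinges are on its +x side. With the lid shut the top of the lid is level, 70 mm above the origin
- lid (a joint): angle of the case's plywood lid (182 x 260 x 10 mm, 0.25 kg) in rad: 0 shut, grows as it opens, at most 1.4. A stiff hinge holds it where it is left; a few newtons pressing down on its middle close it. It has no handle
- lid_hinge (a point): middle of the lid's hinge line, 91 mm behind the case's origin (+x) and 65 mm above it; the hinge axis is along the case's y
- lid_mid (a point): point on the lid's upper face, 90 mm from the hinge line and halfway along it; moves with the lid
- staple: the rigid eye: an upright arch of 7 mm round steel bar fixed in the case, 65 mm in front (-x) of the case's origin. Its two legs stand 44 mm apart (centres) along the case's y, 37 mm clear between. With the lid shut it stands through a slot in the lid, its crown 39 mm above the lid, 32 mm free height under it. Origin between the legs, 55 mm above the case's underside; axes as the case's
- leg_left (a point): centre of the staple's leg on the case's +y side, 76 mm above the case's underside (6 mm above the shut lid). The hook may be clipped round either leg
- leg_right (a point): the same on the leg at the case's -y side
- hook: loose steel snap hook, 0.14 kg, about 130 mm long, 48 mm wide, lying flat. Origin at the underside, in the middle of its red handle; x points from handle to nose, z up. Handle: a bar 50 mm long (x -25 to 25 mm), 20 mm wide (y), 20 mm high; behind it a decorative ring to x = -45 mm. In front a steel U, 12 mm high, of two prongs along x: 30 mm apart inside, 48 mm outside, tips at x = 91 mm
- hook_eye (a point): point in the middle of the hook's opening, 50 mm in front of the origin, 6 mm above the underside. The floor of the U is at x = 34 mm: a leg of the staple is fully in when its centre is about 38 to 44 mm in front (x) of the hook's origin
- hook_mouth (a point): centre of the mouth between the prong tips, 86 mm in front of the hook's origin, 6 mm above the underside. Bevelled lips on the tips form a funnel that narrows to a mouth about 17 mm wide, centred on y = 0
- gate (a joint): angle of the hook's sprung brass gate in rad: 0 shut (bar across the mouth at x = 74 mm), grows to 1.5 as it is pressed inward, towards the handle. Hinged at the +y prong, 27 mm long, 6 mm thick; 2 to 8 N opens it. It springs shut behind a leg pushed straight in until the leg's centre is less than about 45 mm in front of the hook's origin
- white_cup: white plastic cup, 69 mm wide, 103 mm high, upright; origin at the centre of its underside. Not to be disturbed
- sand_block: cork sanding block, 62 x 112 x 29 mm; origin at the centre of its underside. Not to be disturbed
- masking_tape: roll of masking tape, 105 mm wide, 36 mm high; origin at the centre of its underside. Not to be disturbed

How it is judged:
On the way, in this order (a step that is already met when the one before it is completed fails the run):
1. the lid is shut over the staple (lid angle below 0.04 rad) (value of joint lid below 0.04 rad), for 0.2 s.
2. the hook is clipped: a leg of the staple is inside the hook and the gate has closed behind it (((x of leg_left in the frame of hook between 0.034 and 0.071 m and y of leg_left in the frame of hook between -0.016 and 0.016 m and z of leg_left in the frame of hook between -0.02 and 0.03 m) or (x of leg_right in the frame of hook between 0.034 and 0.071 m and y of leg_right in the frame of hook between -0.016 and 0.016 m and z of leg_right in the frame of hook between -0.02 and 0.03 m)) and value of joint gate below 0.15 rad), for 0.2 s.
At the end, for the whole second after the job is handed in: the lid is shut (below 0.04 rad); one leg of the staple stands inside the hook (34 to 71 mm in front of the hook's origin, within 16 mm of its middle line); the gate is closed (below 0.15 rad); the hook lies at rest, flat to within 0.3 rad (all of step 2 and value of joint lid below 0.04 rad and angle between hook's own z axis and vertical below 0.3 rad and linear speed of hook below 0.02 m/s); the robot touches nothing.
It fails at once if a bystander (cup, sanding block, masking tape) moved by more than 40 mm (distance of any of white_cup, sand_block, masking_tape from where it was at the start of the episode above 0.04 m).
It fails at once if the white cup tipped over (angle between white_cup's own z axis and vertical above 0.5 rad).
It also fails if it takes over 64 s, if anything falls off the work surface, if the arm or the gripper's body presses on something with over 40 N, if the wrist force passes 120 N, or if a joint passes its speed limit or range.

## Robot

A 7-joint arm with a two-finger parallel gripper is mounted at the origin on a cart in front of the work surface, level with it; the furniture and walls round the work are solid. World frame = base frame: x ahead of the robot, y to its left, z up, the work surface at z = 0. Lengths are in m, angles in rad, forces in N, time in s.
With the tool pointing down it reaches from about 0.4 to 0.85 m from the base axis. Payload 4.5 kg.
Tool frame: the origin (TCP) lies on the centre line of the jaws, within the pads' length; the fingertips stand 11 mm ahead of it and the grasp point (between the pads) lies 8 mm behind it; z points along the fingers, y is the line along which they close (so a half turn about z gives the same grasp; the last joint's range is limited). The gripper opens to 88 mm and grips with 3 to 60 N. Pads are 18 mm wide; open, the fingers measure 123 mm over their backs; the gripper's body (75 mm by 187 mm) begins 45 mm behind the grasp point.
Start: joints at [1.269, 0.689, -0.195, 1.565, 0.157, 0.902, -0.215], TCP at [0.206, -0.59, 0.25] pointing down, gripper open.
Joint ranges: [-3.01, 3.01], [-0.46, 2.08], [-1.47, 1.51], [0.13, 2.56], [-1, 4.14], [0.04, 2.09], [-2.66, 2.66]. Speed limits (rad/s): [2.57, 2.57, 3.14, 3.14, 3.14, 3.14, 3.14].

## Interface

Orientations are given as a unit quaternion [x, y, z, w].
In Python, from plant import * gives the robot as it stands. The module is installed in compiled form; this text tells all that it offers.
- The arm moves only by the tool send_rows, never from a script. Its argument "motion" is a list of rows, each an object of numbers: "x", "y", "z": the shift along the tool's x, y, z in cm; "rx", "ry", "rz": the turn, a rotation vector about the tool's x, y, z in rad; "jaw": the finger opening in cm, from 0 to 8.81. In form: [{"x": .., "y": .., "z": .., "rx": .., "ry": .., "rz": .., "jaw": ..}, ...]. A call has exactly 5 rows; each row shifts and turns the commanded pose from where the row before left it, along the tool's axes as they then stand; what a row does not reach is not made up. A row lasts 1/10 s, in which the tool goes at most 50 mm and 8.59 degrees, less where a joint would pass 70% of its speed; a pose out of reach is approached as far as the arm can. A call is refused whole if a number of a shift passes 5 or a number of a turn 0.15, either way. A call with a gripper value outside its range is refused whole. The fingers move at their own pace and stop on an object; "grip_force" is the grip in N (left out, the last holds). Time passes only in rows, so rows that do not move let the fingers close, or fill a call up. It gives the time, the measured TCP pose, the force, the opening and the grip force at its end, in the units of the state.
- get_state(): the state, without advancing time (a new reading comes with each control period).
- snapshot(name): name is "scene" or "top" or "wrist"; returns a dict with "img" (400x640x3 uint8, red, green, blue), "vertical_fov" (degrees; the focal length in pixels is half the picture's height over the tangent of half this angle, whatever the lens; pixels are square), "cx", "cy" (the principal point, pixels), "extrinsics" (4x4, takes a point from camera to world coordinates). Camera axes: x right, y up, looking along -z (the intrinsics and any distortion apply to the point x, -y, -z); pixel columns grow to the right and rows downward; lengths in m; the calibration is good to about 2 mm. A picture is of the moment at which its call begins. There is no depth.
- finish_job(): hands the job in; it is judged then, once.
The state is a dict: "clock": time; "q": joint angles; "qd": joint speeds; "joint_torque": joint torques, N m; "tool_pos": TCP position; "eef_rot": TCP orientation; "contact_force": force on the tool from outside, world axes, zero at the start; "moment": the same for the moment, N m; "opening": opening from 0.0 (shut) to 1.0 (fully open); "finger_force": force on a finger pad.
Only numpy, scipy, OpenCV 4.12 (cv2) and the standard library are available. Lean on these libraries where they do the work, as an engineer would, in place of code of your own. Each camera call takes 0.05 s, during which the arm holds its last target. There are 200 camera calls.

## Working session

There is one attempt and no reset: what is moved stays moved. The work goes in short steps, Python scripts to look and compute and a tool call to move; the robot and the scene stay as the last step left them, time stands still between calls to the robot, and variables do not carry over. Pictures are saved under pics/ and viewed, at most 10 in all, crops included, and the job is handed in when it is done.

Besides the shell and the picture viewer there is one more tool, called after "Emit:" as name(argument=value, ...), one argument or row to a line, values as JSON. send_rows: Moves the arm, as the interface text tells. Its arguments: {"type":"object","properties":{"motion":{"type":"array"},"grip_force":{"type":"number"}},"required":["motion"]}

```bash
mkdir -p pics
cat > h.py <<'E'
from plant import *
import numpy as np, cv2, pickle
from scipy.spatial.transform import Rotation as R
def snap(n,name):
    s=snapshot(n); pickle.dump(s,open(f'pics/{name}.pkl','wb')); cv2.imwrite(f'pics/{name}.png',s['img'][...,::-1]); return s
def load(name): return pickle.load(open(f'pics/{name}.pkl','rb'))
def ray(s,u,v):
    f=200/np.tan(np.radians(s['vertical_fov'])/2); T=s['extrinsics']
    d=T[:3,:3]@np.array([(u-s['cx'])/f,-(v-s['cy'])/f,-1]); return T[:3,3],d
def onz(s,u,v,z):
    o,d=ray(s,u,v); return o+d*(z-o[2])/d[2]
def proj(s,p):
    f=200/np.tan(np.radians(s['vertical_fov'])/2); T=s['extrinsics']
    c=T[:3,:3].T@(np.array(p)-T[:3,3]); return np.array([s['cx']+f*c[0]/-c[2], s['cy']-f*c[1]/-c[2]])
def tri(s1,p1,s2,p2):
    o1,d1=ray(s1,*p1);o2,d2=ray(s2,*p2)
    t=np.linalg.lstsq(np.c_[d1,-d2],o2-o1,rcond=None)[0]
    a=o1+d1*t[0];b=o2+d2*t[1]; return (a+b)/2,np.linalg.norm(a-b)
def tool():
    s=get_state(); return np.array(s['tool_pos']),R.from_quat(s['eef_rot']),s
E
python3 - <<'E'
from h import *
np.set_printoptions(precision=4,suppress=True)
for n in ['scene','top']:
    s=snap(n,n+'0'); print(n,s['vertical_fov'],s['cx'],s['cy'],s['extrinsics'],[k for k in s])
p,r,s=tool(); print(p,r.as_matrix(),s['opening'],s['contact_force'],s['clock'])
E
```

```text
scene 42.00451263087627 316.9430221584979 199.7417687548976 [[-0.8253  0.3964 -0.4021 -0.1989]
 [-0.5646 -0.5882  0.579   1.017 ]
 [-0.0069  0.7049  0.7093  1.2337]
 [ 0.      0.      0.      1.    ]] ['img', 'vertical_fov', 'cx', 'cy', 'extrinsics']
top 53.44201040111431 321.08755941675736 197.82839521799673 [[-0.024   0.9964 -0.0812  0.3649]
 [-0.9996 -0.0226  0.0186  0.0843]
 [ 0.0167  0.0816  0.9965  1.2859]
 [ 0.      0.      0.      1.    ]] ['img', 'vertical_fov', 'cx', 'cy', 'extrinsics']
[ 0.2057 -0.5896  0.249 ] [[ 0.9441  0.3296 -0.0006]
 [ 0.3296 -0.9441  0.0015]
 [-0.0001 -0.0016 -1.    ]] 1.0006153699271096 [0.1815 0.1297 0.0828] 0.1
```

View pics/scene0.png

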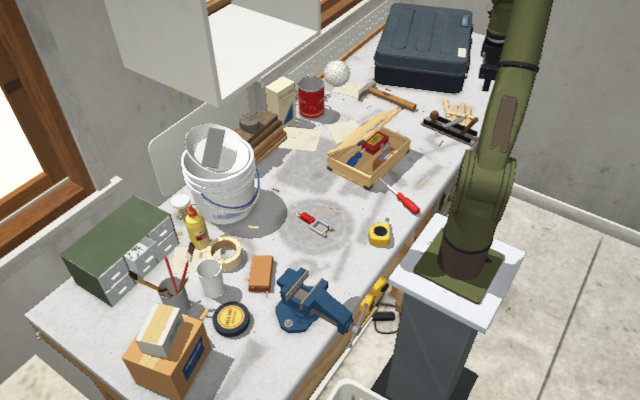

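View pics/top0.png

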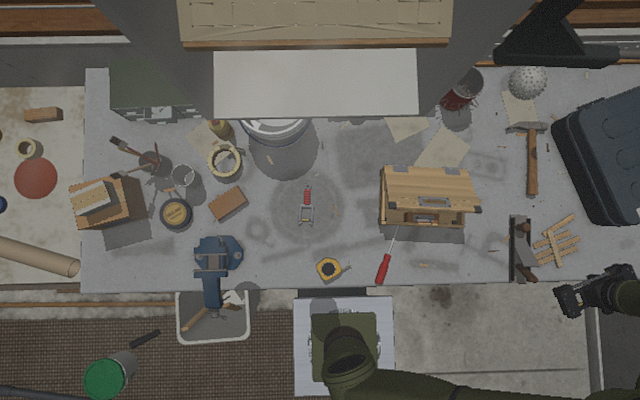

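The scene view has the open case at about (370,150) and the hook at (315,222). In the top view the case is at (430,200), and the hook at (307,203) has its nose down towards the robot. I'll enlarge both.

Run:
```python
from h import *
np.set_printoptions(precision=4,suppress=True)
t=load('top0');s=load('scene0')
a=cv2.resize(t['img'][150:250,285:490],None,fx=3.9,fy=3.9,interpolation=cv2.INTER_CUBIC)[:, :800]
b=cv2.resize(s['img'][95:195,315:425],None,fx=2.1,fy=2.1,interpolation=cv2.INTER_CUBIC)
c=cv2.resize(s['img'][195:250,285:345],None,fx=3.8,fy=3.8,interpolation=cv2.INTER_CUBIC)
o=np.zeros((600,800,3),np.uint8);o[:390,:a.shape[1]]=a;o[390:600,:b.shape[1]]=b;o[390:390+c.shape[0],300:300+c.shape[1]]=c[:210]
cv2.imwrite('pics/crop1.png',o[...,::-1])
# red handle
for n,d,z,box in (('top',t,.02,(285,330,170,240)),('scene',s,.015,(285,345,200,250))):
    hsv=cv2.cvtColor(d['img'],cv2.COLOR_RGB2HSV);m=((hsv[...,0]<8)|(hsv[...,0]>172))&(hsv[...,1]>150)&(hsv[...,2]>80)
    x0,x1,y0,y1=box;k=np.zeros_like(m);k[y0:y1,x0:x1]=m[y0:y1,x0:x1]
    v,u=np.nonzero(k);P=np.array([onz(d,i,j,z) for i,j in zip(u,v)])
    w=np.linalg.svd(P[:,:2]-P[:,:2].mean(0))[2][0];e=(P[:,:2]-P[:,:2].mean(0))@w
    print(n,len(u),u.mean(),v.mean(),P.mean(0),w,np.ptp(e))
```

```text
top 3 304.6666666666667 198.66666666666666 [0.4667 0.1132 0.02  ] [-0.9983  0.0591] 0.04178660072403821
scene 94 306.6914893617021 217.91489361702128 [0.473  0.1077 0.015 ] [-0.9885  0.1512] 0.05058813967124666
```

View pics/crop1.png

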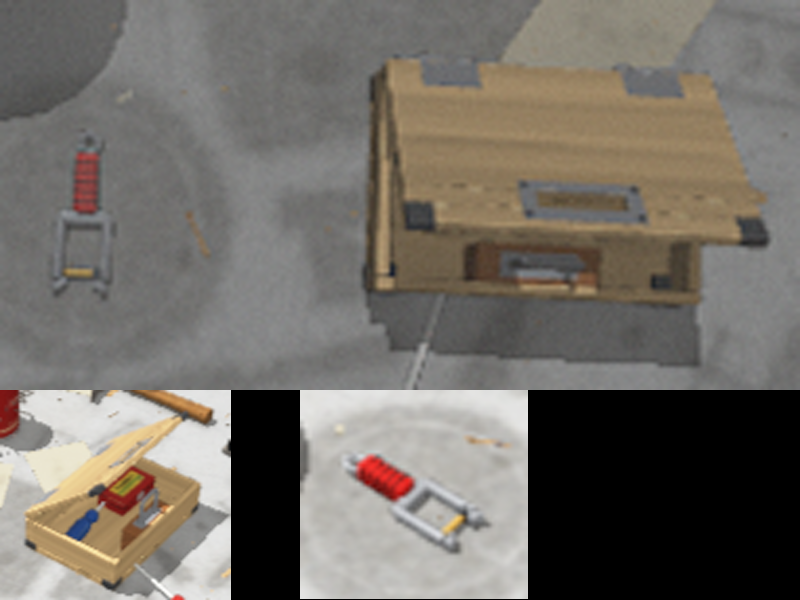

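The hook shows clearly, with its mouth towards the robot and tips near (58,290) and (102,293) in the crop. The lid is open about 45–60°. The case's front edge runs from (367,287) to (700,300), and the staple crown is near (545,260).

Run:
```python
from h import *
np.set_printoptions(precision=4,suppress=True)
t=load('top0');s=load('scene0')
T=lambda u,v,z:onz(t,285+u/3.9,150+v/3.9,z)
S=lambda u,v,z:onz(s,315+u/2.1,95+(v-390)/2.1,z)
fl,fr=T(367,287,.06),T(700,300,.06);print('front',fl,fr,np.linalg.norm(fl-fr))
print('scene fl/fr top', S(105,568,.06),S(199,488,.06))
hl,hr=T(385,60,.07),T(713,75,.07);print('hinge',hl,hr,np.linalg.norm(hl-hr))
print('crown',T(545,258,.109), T(513,262,.1),T(583,262,.1))
# lid front edge corners by two views? scene: lid far corner
print('lid right corner', tri(t,(285+765/3.9,150+240/3.9),s,(315+0/2.1,95+0)) if 0 else '')
H=lambda u,v,z:T(u,v,z)
print('ring',H(90,138,.01),'tips',H(56,290,.012),H(104,295,.012),'handle ends',H(87,153,.02),H(87,212,.02),'U back',H(62,214,.012),H(113,214,.012))
# lid front edge in top: (405,228)-(767,243): plane scan of angle using hinge y direction
d=(fl-fr)/np.linalg.norm(fl-fr);f=np.array([d[1],-d[0],0]);print('yaxis',d)
C=(fl+fr)/2;C[2]=0;ex=np.array([d[1],-d[0],0]);C=C+ex*.09;print('case centre',C)
for a in np.arange(.3,1.41,.1):
    hp=C+ex*.091+[0,0,.065];n=ex*np.sin(a)+np.array([0,0,np.cos(a)]);l=-ex*np.cos(a)+np.array([0,0,np.sin(a)])
    L=[hp+l*.182+n*.005+d*k*.13 for k in(1,-1)]
    print(round(a,1),*[np.round((proj(t,x)-[285,150])*3.9) for x in L], *[np.round((proj(s,x)-[315,95])*2.1+[0,390]) for x in L],'mid',hp+l*.09+n*.005)
```

```text
front [ 0.381  -0.1157  0.06  ] [ 0.3644 -0.3804  0.06  ] 0.2651563964240993
scene fl/fr top [ 0.3875 -0.1065  0.06  ] [ 0.3569 -0.3671  0.06  ]
hinge [ 0.5605 -0.1349  0.07  ] [ 0.5429 -0.3966  0.07  ] 0.2622769837037204
crown [ 0.3992 -0.2446  0.109 ] [ 0.397  -0.2223  0.1   ] [ 0.3957 -0.2763  0.1   ]
lid right corner 
ring [0.5102 0.1016 0.01  ] tips [0.3853 0.1321 0.012 ] [0.3802 0.0928 0.012 ] handle ends [0.4967 0.1042 0.02  ] [0.4482 0.1052 0.02  ] U back [0.4476 0.1259 0.012 ] [0.4466 0.084  0.012 ]
yaxis [0.0626 0.998  0.    ]
case centre [ 0.4625 -0.2537  0.    ]
0.3 [384. 274.] [728. 288.] [110. 533.] [198. 451.] mid [ 0.469  -0.2541  0.0964]
0.4 [389. 265.] [737. 278.] [107. 523.] [196. 441.] mid [ 0.4726 -0.2543  0.1047]
0.5 [393. 252.] [746. 266.] [104. 512.] [192. 432.] mid [ 0.4769 -0.2546  0.1125]
0.6 [397. 238.] [755. 252.] [ 99. 502.] [188. 422.] mid [ 0.482  -0.2549  0.1199]
0.7 [401. 221.] [763. 235.] [ 93. 492.] [183. 412.] mid [ 0.4879 -0.2553  0.1268]
0.8 [405. 202.] [771. 216.] [ 86. 482.] [177. 403.] mid [ 0.4944 -0.2557  0.133 ]
0.9 [408. 181.] [778. 195.] [ 79. 472.] [171. 394.] mid [ 0.5014 -0.2561  0.1386]
1.0 [412. 158.] [785. 173.] [ 71. 463.] [164. 386.] mid [ 0.509  -0.2566  0.1434]
1.1 [415. 133.] [790. 148.] [ 63. 454.] [156. 378.] mid [ 0.5171 -0.2571  0.1475]
1.2 [417. 108.] [794. 123.] [ 54. 447.] [147. 371.] mid [ 0.5255 -0.2576  0.1507]
1.3 [419.  81.] [798.  97.] [ 45. 440.] [139. 364.] mid [ 0.5341 -0.2582  0.1531]
1.4 [421.  55.] [800.  70.] [ 35. 433.] [130. 359.] mid [ 0.543  -0.2587  0.1545]
```

Emit:
send_rows(
  motion=[
    {"x": 3.5,"y": -2.4,"jaw": 0},
    {"x": 3.5,"y": -2.4,"jaw": 0},
    {"x": 3.5,"y": -2.4,"jaw": 0},
    {"x": 3.5,"y": -2.4,"jaw": 0},
    {"x": 3.5,"y": -2.4,"jaw": 0},
  ],
)

```text
schema error: expected keys x, y, z, rx, ry, rz, jaw
```

Emit:
send_rows(
  motion=[
    {"x": 3.5,"y": -2.4,"jaw": 0},
    {"x": 3.5,"y": -2.4,"jaw": 0},
    {"x": 3.5,"y": -2.4,"jaw": 0},
    {"x": 3.5,"y": -2.4,"jaw": 0},
    {"x": 3.5,"y": -2.4,"jaw": 0},
  ],
)

```text
schema error: expected keys x, y, z, rx, ry, rz, jaw
```

Emit:
send_rows(
  motion=[
    {"rz": 0.1,"jaw": 0},
    {"rz": 0.1,"jaw": 0},
    {"rz": 0.1,"jaw": 0},
    {"rz": 0.1,"jaw": 0},
    {"jaw": 0},
  ],
)

```text
schema error: expected keys x, y, z, rx, ry, rz, jaw
```

Emit:
send_rows(
  motion=[
    {"x": 3.5,"y": -2.4,"z": 0,"rx": 0,"ry": 0,"rz": 0,"jaw": 0},
    {"x": 3.5,"y": -2.4,"z": 0,"rx": 0,"ry": 0,"rz": 0,"jaw": 0},
    {"x": 3.5,"y": -2.4,"z": 0,"rx": 0,"ry": 0,"rz": 0,"jaw": 0},
    {"x": 3.5,"y": -2.4,"z": 0,"rx": 0,"ry": 0,"rz": 0,"jaw": 0},
    {"x": 3.5,"y": -2.4,"z": 0,"rx": 0,"ry": 0,"rz": 0,"jaw": 0},
  ],
)

```text
clock: 0.6
tool_pos: [0.3323, -0.4175, 0.2495]
eef_rot: [0.986, 0.167, -0.0, -0.0]
contact_force: [1.0, -0.2, 0.1]
opening: 0.572
finger_force: 0.0
```

Emit:
send_rows(
  motion=[
    {"x": 3.5,"y": -2.4,"z": 0,"rx": 0,"ry": 0,"rz": 0,"jaw": 0},
    {"x": 3.5,"y": -2.4,"z": 0,"rx": 0,"ry": 0,"rz": 0,"jaw": 0},
    {"x": 3.5,"y": -2.4,"z": 0,"rx": 0,"ry": 0,"rz": 0,"jaw": 0},
    {"x": 3.5,"y": -2.4,"z": 0,"rx": 0,"ry": 0,"rz": 0,"jaw": 0},
    {"x": 3.5,"y": -2.4,"z": 0,"rx": 0,"ry": 0,"rz": 0,"jaw": 0},
  ],
)

```text
clock: 1.1
tool_pos: [0.4579, -0.2466, 0.2495]
eef_rot: [0.986, 0.167, -0.0, -0.0]
contact_force: [0.4, -1.1, 0.4]
opening: 0.116
finger_force: 0.0
```

Emit:
send_rows(
  motion=[
    {"x": 0,"y": 0,"z": 0,"rx": 0,"ry": 0,"rz": 0.1,"jaw": 0},
    {"x": 0,"y": 0,"z": 0,"rx": 0,"ry": 0,"rz": 0.1,"jaw": 0},
    {"x": 0,"y": 0,"z": 0,"rx": 0,"ry": 0,"rz": 0.1,"jaw": 0},
    {"x": 0,"y": 0,"z": 0,"rx": 0,"ry": 0,"rz": 0.1,"jaw": 0},
    {"x": 0,"y": 0,"z": 0,"rx": 0,"ry": 0,"rz": 0,"jaw": 0},
  ],
)

```text
clock: 1.6
tool_pos: [0.4572, -0.2479, 0.2495]
eef_rot: [0.999, -0.032, -0.0, 0.0]
contact_force: [-0.2, 0.3, -1.2]
opening: 0.0
finger_force: 0.0
```

Emit:
send_rows(
  motion=[
    {"x": 0,"y": 0,"z": 3,"rx": 0,"ry": 0,"rz": 0,"jaw": 0},
    {"x": 0,"y": 0,"z": 2.5,"rx": 0,"ry": 0,"rz": 0,"jaw": 0},
    {"x": 0,"y": 0,"z": 1.5,"rx": 0,"ry": 0,"rz": 0,"jaw": 0},
    {"x": 0,"y": 0,"z": 1.5,"rx": 0,"ry": 0,"rz": 0,"jaw": 0},
    {"x": 0,"y": 0,"z": 1.5,"rx": 0,"ry": 0,"rz": 0,"jaw": 0},
  ],
)

```text
clock: 2.1
tool_pos: [0.4576, -0.2482, 0.1492]
eef_rot: [1.0, -0.031, 0.0, -0.0]
contact_force: [0.2, 0.6, 2.4]
opening: 0.008
finger_force: 1.0
```

Emit:
send_rows(
  motion=[
    {"x": 0,"y": 0,"z": 1.3,"rx": 0,"ry": 0,"rz": 0,"jaw": 0},
    {"x": 0,"y": 0,"z": 1.3,"rx": 0,"ry": 0,"rz": 0,"jaw": 0},
    {"x": 0,"y": 0,"z": 1.3,"rx": 0,"ry": 0,"rz": 0,"jaw": 0},
    {"x": 0,"y": 0,"z": 1.3,"rx": 0,"ry": 0,"rz": 0,"jaw": 0},
    {"x": 0,"y": 0,"z": 1,"rx": 0,"ry": 0,"rz": 0,"jaw": 0},
  ],
)

```text
clock: 2.6
tool_pos: [0.4567, -0.2481, 0.0866]
eef_rot: [0.999, -0.032, -0.001, -0.0]
contact_force: [-1.2, -0.8, 2.5]
opening: 0.004
finger_force: 1.1
```

Emit:
send_rows(
  motion=[
    {"x": 0,"y": 0,"z": 0.3,"rx": 0,"ry": 0,"rz": 0,"jaw": 0},
    {"x": 0,"y": 0,"z": 0.2,"rx": 0,"ry": 0,"rz": 0,"jaw": 0},
    {"x": 0,"y": 0,"z": 0.1,"rx": 0,"ry": 0,"rz": 0,"jaw": 0},
    {"x": 0,"y": 0,"z": 0.1,"rx": 0,"ry": 0,"rz": 0,"jaw": 0},
    {"x": 0,"y": 0,"z": 0,"rx": 0,"ry": 0,"rz": 0,"jaw": 0},
  ],
)

```text
clock: 3.1
tool_pos: [0.4574, -0.2482, 0.0814]
eef_rot: [0.999, -0.032, 0.0, 0.0]
contact_force: [-1.7, 0.9, 5.6]
opening: 0.004
finger_force: 2.5
```

Emit:
send_rows(
  motion=[
    {"x": 0,"y": 0,"z": 0.1,"rx": 0,"ry": 0,"rz": 0,"jaw": 0},
    {"x": 0,"y": 0,"z": 0.1,"rx": 0,"ry": 0,"rz": 0,"jaw": 0},
    {"x": 0,"y": 0,"z": 0.1,"rx": 0,"ry": 0,"rz": 0,"jaw": 0},
    {"x": 0,"y": 0,"z": 0,"rx": 0,"ry": 0,"rz": 0,"jaw": 0},
    {"x": 0,"y": 0,"z": 0,"rx": 0,"ry": 0,"rz": 0,"jaw": 0},
  ],
)

```text
clock: 3.6
tool_pos: [0.4574, -0.2481, 0.0812]
eef_rot: [0.999, -0.032, 0.001, 0.0]
contact_force: [-5.9, 3.3, 33.3]
opening: 0.006
finger_force: 16.7
```

Emit:
send_rows(
  motion=[
    {"x": 0,"y": 0,"z": -1,"rx": 0,"ry": 0,"rz": 0,"jaw": 0},
    {"x": 0,"y": 0,"z": -4,"rx": 0,"ry": 0,"rz": 0,"jaw": 4},
    {"x": 0,"y": -2,"z": -4,"rx": 0,"ry": 0,"rz": 0,"jaw": 6},
    {"x": 0,"y": -3.5,"z": -3,"rx": 0,"ry": 0,"rz": 0,"jaw": 6},
    {"x": 0,"y": -4.5,"z": 0,"rx": 0,"ry": 0,"rz": 0,"jaw": 6},
  ],
)

```text
clock: 4.1
tool_pos: [0.4668, -0.1499, 0.2018]
eef_rot: [0.999, -0.034, 0.005, 0.001]
contact_force: [1.2, 0.6, -0.4]
opening: 0.344
finger_force: 0.0
```

Emit:
send_rows(
  motion=[
    {"x": 0,"y": -4.5,"z": 0,"rx": 0,"ry": 0,"rz": 0,"jaw": 6},
    {"x": 0,"y": -4.5,"z": 0,"rx": 0,"ry": 0,"rz": 0,"jaw": 6},
    {"x": 0,"y": -4.5,"z": 0,"rx": 0,"ry": 0,"rz": 0,"jaw": 6},
    {"x": 0,"y": -4.5,"z": 0,"rx": 0,"ry": 0,"rz": 0,"jaw": 6},
    {"x": 0,"y": -4.5,"z": 0,"rx": 0,"ry": 0,"rz": 0,"jaw": 6},
  ],
)

```text
clock: 4.6
tool_pos: [0.4787, 0.0783, 0.1982]
eef_rot: [0.999, -0.032, 0.001, -0.0]
contact_force: [0.7, 0.6, -0.4]
opening: 0.682
finger_force: 0.0
```

Emit:
send_rows(
  motion=[
    {"x": -0.8,"y": -3,"z": 0,"rx": 0,"ry": 0,"rz": 0,"jaw": 6},
    {"x": 0,"y": 0,"z": 0,"rx": 0,"ry": 0,"rz": 0,"jaw": 6},
    {"x": 0,"y": 0,"z": 0,"rx": 0,"ry": 0,"rz": 0,"jaw": 6},
    {"x": 0,"y": 0,"z": 0,"rx": 0,"ry": 0,"rz": 0,"jaw": 6},
    {"x": 0,"y": 0,"z": 0,"rx": 0,"ry": 0,"rz": 0,"jaw": 6},
  ],
)

```text
clock: 5.1
tool_pos: [0.4724, 0.1048, 0.1978]
eef_rot: [0.999, -0.034, 0.0, 0.0]
contact_force: [0.4, -0.5, 0.1]
opening: 0.683
finger_force: 0.0
```

Run:
```python
from h import *
w=snap('wrist','w1');t=snap('top','t1')
a=cv2.resize(t['img'][150:250,380:480],None,fx=2.,fy=2.,interpolation=cv2.INTER_CUBIC)
o=np.zeros((600,640,3),np.uint8);o[:400]=w['img'];o[400:,:200]=a
cv2.imwrite('pics/c2.png',o[...,::-1]);print(tool()[0],w['extrinsics'].round(3),w['vertical_fov'])
```

```text
[0.47238657 0.10527201 0.19780742] [[-0.066  0.958  0.279  0.544]
 [-0.998 -0.064 -0.017  0.101]
 [ 0.001 -0.28   0.96   0.333]
 [ 0.     0.     0.     1.   ]] 70.56937657300209
```

View pics/c2.png

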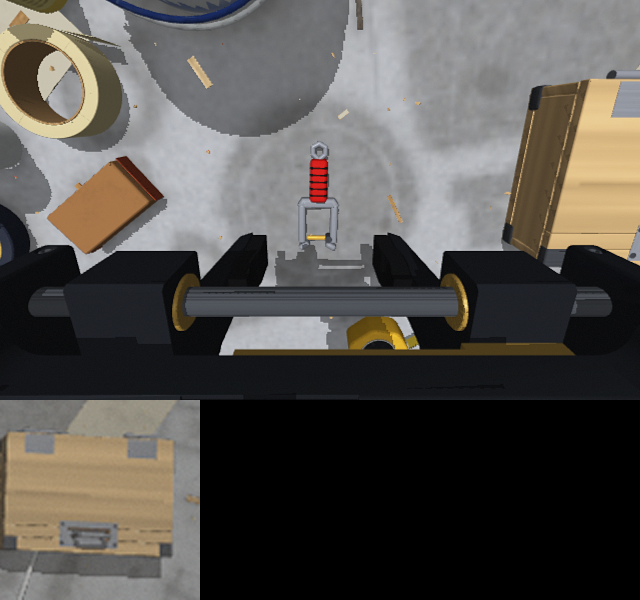

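The lid is shut with the staple up through its slot. In the wrist view the hook's handle is at about (319,181) and its tips at about (303,245) and (334,245).

Run:
```python
from h import *
np.set_printoptions(precision=4,suppress=True)
w=load('w1');hsv=cv2.cvtColor(w['img'],cv2.COLOR_RGB2HSV);m=((hsv[...,0]<8)|(hsv[...,0]>172))&(hsv[...,1]>170)&(hsv[...,2]>90)
m[:150]=0;m[215:]=0;m[:,:295]=0;m[:,345:]=0
v,u=np.nonzero(m);P=np.array([onz(w,i,j,.018) for i,j in zip(u,v)])[:,:2]
c=P.mean(0);ax=np.linalg.svd(P-c,full_matrices=False)[2][0];e=(P-c)@ax;n=(P-c)@[-ax[1],ax[0]]
print(len(u),u.min(),u.max(),v.min(),v.max(),c,ax,np.ptp(e),np.ptp(n), c+ax*(e.max()+e.min())/2)
for p,z in (((319,151),.006),((303,246),.006),((335,246),.006),((300,200),.01),((338,200),.01)): print(onz(w,*p,z))
```

```text
584 310 327 159 201 [0.4758 0.107 ] [-0.9956  0.0941] 0.04926188567396626 0.019296265698570805 [0.4753 0.107 ]
[0.507  0.1039 0.006 ]
[0.3893 0.1321 0.006 ]
[0.3866 0.0917 0.006 ]
[0.4512 0.1303 0.01  ]
[0.4482 0.0852 0.01  ]
```

Emit:
send_rows(
  motion=[
    {"x": 0.27,"y": -0.2,"z": 3,"rx": 0,"ry": 0,"rz": 0.027,"jaw": 6},
    {"x": 0,"y": 0,"z": 4,"rx": 0,"ry": 0,"rz": 0,"jaw": 6},
    {"x": 0,"y": 0,"z": 4,"rx": 0,"ry": 0,"rz": 0,"jaw": 6},
    {"x": 0,"y": 0,"z": 3,"rx": 0,"ry": 0,"rz": 0,"jaw": 6},
    {"x": 0,"y": 0,"z": 2,"rx": 0,"ry": 0,"rz": 0,"jaw": 6},
  ],
)

```text
clock: 5.7
tool_pos: [0.4744, 0.1075, 0.0356]
eef_rot: [0.999, -0.046, -0.001, 0.0]
contact_force: [0.3, 0.1, -0.1]
opening: 0.679
finger_force: 0.0
```

Emit:
send_rows(
  motion=[
    {"x": 0,"y": 0,"z": 1.2,"rx": 0,"ry": 0,"rz": 0,"jaw": 6},
    {"x": 0,"y": 0,"z": 0.8,"rx": 0,"ry": 0,"rz": 0,"jaw": 6},
    {"x": 0,"y": 0,"z": 0.3,"rx": 0,"ry": 0,"rz": 0,"jaw": 6},
    {"x": 0,"y": 0,"z": 0,"rx": 0,"ry": 0,"rz": 0,"jaw": 6},
    {"x": 0,"y": 0,"z": 0,"rx": 0,"ry": 0,"rz": 0,"jaw": 4},
  ],
)

```text
clock: 6.2
tool_pos: [0.4755, 0.1085, 0.0155]
eef_rot: [0.999, -0.046, 0.001, -0.0]
contact_force: [-0.6, 0.5, 0.8]
opening: 0.615
finger_force: 0.0
```

Emit:
send_rows(
  motion=[
    {"x": 0,"y": 0,"z": 0,"rx": 0,"ry": 0,"rz": 0,"jaw": 1},
    {"x": 0,"y": 0,"z": 0,"rx": 0,"ry": 0,"rz": 0,"jaw": 1},
    {"x": 0,"y": 0,"z": 0,"rx": 0,"ry": 0,"rz": 0,"jaw": 1},
    {"x": 0,"y": 0,"z": 0,"rx": 0,"ry": 0,"rz": 0,"jaw": 1},
    {"x": 0,"y": 0,"z": 0,"rx": 0,"ry": 0,"rz": 0,"jaw": 1},
  ],
  grip_force=40,
)

```text
clock: 6.7
tool_pos: [0.475, 0.1082, 0.0149]
eef_rot: [0.999, -0.046, 0.0, 0.0]
contact_force: [0.2, 0.2, 2.3]
opening: 0.225
finger_force: 39.8
```

Emit:
send_rows(
  motion=[
    {"x": 0,"y": 0,"z": -2,"rx": 0,"ry": 0,"rz": 0,"jaw": 1},
    {"x": 0,"y": 0,"z": -4,"rx": 0,"ry": 0,"rz": 0,"jaw": 1},
    {"x": 0,"y": 0,"z": -4,"rx": 0,"ry": 0,"rz": 0,"jaw": 1},
    {"x": 0,"y": 0,"z": -4,"rx": 0,"ry": 0,"rz": 0,"jaw": 1},
    {"x": 0,"y": 0,"z": -4,"rx": 0,"ry": 0,"rz": 0,"jaw": 1},
  ],
)

```text
clock: 7.2
tool_pos: [0.4743, 0.1083, 0.1961]
eef_rot: [0.999, -0.046, -0.0, 0.0]
contact_force: [1.5, 1.0, -1.4]
opening: 0.224
finger_force: 39.8
```

Emit:
send_rows(
  motion=[
    {"x": -1.2,"y": 4,"z": 0,"rx": 0,"ry": 0,"rz": 0,"jaw": 1},
    {"x": -1.2,"y": 4,"z": 0,"rx": 0,"ry": 0,"rz": 0,"jaw": 1},
    {"x": -1.2,"y": 4,"z": 0,"rx": 0,"ry": 0,"rz": 0,"jaw": 1},
    {"x": -1.2,"y": 4,"z": 0,"rx": 0,"ry": 0,"rz": 0,"jaw": 1},
    {"x": -1.2,"y": 3.5,"z": 0,"rx": 0,"ry": 0,"rz": 0,"jaw": 1},
  ],
)

```text
clock: 7.7
tool_pos: [0.3962, -0.082, 0.1947]
eef_rot: [0.999, -0.046, -0.0, 0.0]
contact_force: [0.3, -0.1, -1.6]
opening: 0.222
finger_force: 39.8
```

Emit:
send_rows(
  motion=[
    {"x": 0,"y": 0,"z": 0,"rx": 0,"ry": 0,"rz": 0,"jaw": 1},
    {"x": 0,"y": 0,"z": 0,"rx": 0,"ry": 0,"rz": 0,"jaw": 1},
    {"x": 0,"y": 0,"z": 0,"rx": 0,"ry": 0,"rz": 0,"jaw": 1},
    {"x": 0,"y": 0,"z": 0,"rx": 0,"ry": 0,"rz": 0,"jaw": 1},
    {"x": 0,"y": 0,"z": 0,"rx": 0,"ry": 0,"rz": 0,"jaw": 1},
  ],
)

```text
clock: 8.2
tool_pos: [0.398, -0.0792, 0.1947]
eef_rot: [0.999, -0.044, 0.0, -0.0]
contact_force: [0.7, 0.7, -2.1]
opening: 0.221
finger_force: 39.8
```

Run:
```python
from h import *
w=snap('wrist','w2');print(tool()[0],tool()[1].as_euler('xyz'),w['extrinsics'].round(3))
cv2.imwrite('pics/c3.png',cv2.resize(w['img'][60:310,240:640],None,fx=2,fy=2,interpolation=cv2.INTER_CUBIC)[...,::-1])
```

```text
[ 0.39782202 -0.07935798  0.194644  ] [-3.14138959e+00 -1.32588046e-04 -8.91082876e-02] [[-0.088  0.956  0.279  0.47 ]
 [-0.996 -0.084 -0.024 -0.085]
 [ 0.    -0.28   0.96   0.33 ]
 [ 0.     0.     0.     1.   ]]
```

View pics/c3.png

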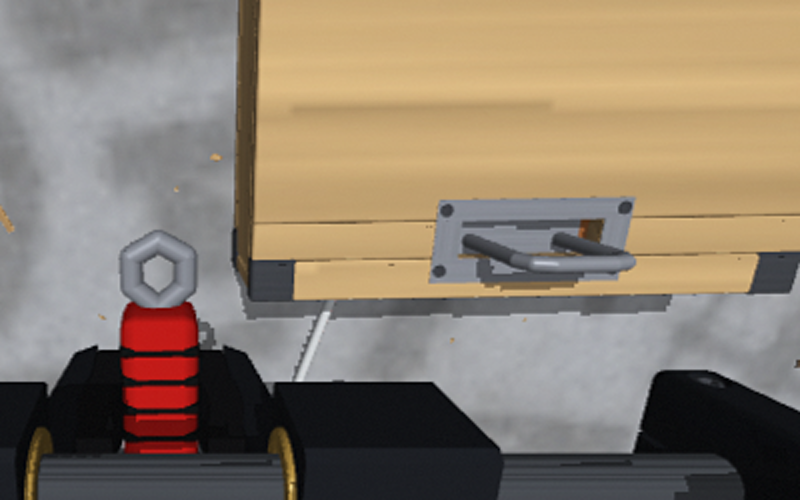

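The staple stands clear in the wrist view: leg bases at crop (468,243) and (557,240), crown from about (520,263) to (628,262). The hook sits straight in the grip.

Run:
```python
from h import *
np.set_printoptions(precision=4,suppress=True)
w=load('w2');W=lambda u,v,z:onz(w,240+u/2,60+v/2,z)
print('base',W(468,243,.068),W(557,240,.068))
print('crown',W(524,264,.1055),W(630,262,.1055), W(577,263,.1055))
print('screws',W(447,209,.07),W(625,207,.07),W(439,272,.07))
a,b=W(252,300,.07),W(791,293,.07);print('front corners',a,b,np.linalg.norm(a-b),(b-a)/np.linalg.norm(a-b))
ey=(a-b)/np.linalg.norm(a-b);ex=np.array([ey[1],-ey[0],0])
print('staple from lid edge',(a+b)/2+ex*.026)
for sx,sy in ((.398,-.2465),(.401,-.2465)):
  for k in(.022,-.022):
    for z in (.07,.1055):
        q=np.array([sx,sy,z])+ey*k;q[2]=z;print(sx,k,z,(proj(w,q)-[240,60])*2)
r=W(158,272,.1845+.0);print('ring centre',r)
t=load('t1');T=lambda u,v,z:onz(t,380+u/2,150+(v-400)/2,z)
print('top crown',T(90,543,.109), 'corners',T(5,540,.07),T(172,553,.07))
```

```text
base [ 0.3984 -0.2254  0.068 ] [ 0.3962 -0.2672  0.068 ]
crown [ 0.3977 -0.2287  0.1055] [ 0.3948 -0.2719  0.1055] [ 0.3963 -0.2503  0.1055]
screws [ 0.4161 -0.2136  0.07  ] [ 0.4098 -0.2954  0.07  ] [ 0.3859 -0.2114  0.07  ]
front corners [ 0.3796 -0.1219  0.07  ] [ 0.3604 -0.3812  0.07  ] 0.2600504218363544 [-0.0741 -0.9973  0.    ]
staple from lid edge [ 0.3959 -0.2535  0.07  ]
0.398 0.022 0.07 [468.6835 241.6089]
0.398 0.022 0.1055 [514.1834 260.4264]
0.398 -0.022 0.07 [562.5158 240.3571]
0.398 -0.022 0.1055 [621.8612 259.0032]
0.401 0.022 0.07 [469.0991 235.3699]
0.401 0.022 0.1055 [514.8253 253.3344]
0.401 -0.022 0.07 [563.2283 234.1103]
0.401 -0.022 0.1055 [622.8943 251.9011]
ring centre [ 0.4295 -0.0809  0.1845]
top crown [ 0.3833 -0.2446  0.109 ] corners [ 0.3916 -0.1249  0.07  ] [ 0.3656 -0.3813  0.07  ]
```

Emit:
send_rows(
  motion=[
    {"x": 3,"y": 2,"z": 0,"rx": 0,"ry": 0,"rz": 0,"jaw": 1},
    {"x": 3,"y": 3.5,"z": 0,"rx": 0,"ry": 0,"rz": 0,"jaw": 1},
    {"x": 3,"y": 3.5,"z": 0,"rx": 0,"ry": 0,"rz": 0,"jaw": 1},
    {"x": 3,"y": 3.5,"z": 0,"rx": 0,"ry": 0,"rz": 0,"jaw": 1},
    {"x": 0.9,"y": 2,"z": 0,"rx": 0,"ry": 0,"rz": -0.016,"jaw": 1},
  ],
)

```text
clock: 8.75
tool_pos: [0.5157, -0.2398, 0.1948]
eef_rot: [0.999, -0.038, 0.002, 0.001]
contact_force: [1.3, 0.0, -2.0]
opening: 0.223
finger_force: 39.8
```

Emit:
send_rows(
  motion=[
    {"x": 0,"y": 0,"z": 3,"rx": 0,"ry": 0,"rz": 0,"jaw": 1},
    {"x": 0,"y": 0,"z": 3,"rx": 0,"ry": 0,"rz": 0,"jaw": 1},
    {"x": 0,"y": 0,"z": 2,"rx": 0,"ry": 0,"rz": 0,"jaw": 1},
    {"x": 0,"y": 0,"z": 1,"rx": 0,"ry": 0,"rz": 0,"jaw": 1},
    {"x": 0,"y": 0,"z": 0.5,"rx": 0,"ry": 0,"rz": 0,"jaw": 1},
  ],
)

```text
clock: 9.25
tool_pos: [0.5125, -0.2358, 0.0988]
eef_rot: [0.999, -0.037, -0.001, -0.0]
contact_force: [-0.6, 0.2, -0.3]
opening: 0.223
finger_force: 39.8
```

Emit:
send_rows(
  motion=[
    {"x": 0,"y": 0,"z": 0.5,"rx": 0,"ry": 0,"rz": 0,"jaw": 1},
    {"x": 0,"y": 0,"z": 0.5,"rx": 0,"ry": 0,"rz": 0,"jaw": 1},
    {"x": 0,"y": 0,"z": 0,"rx": 0,"ry": 0,"rz": 0,"jaw": 1},
    {"x": 0,"y": 0,"z": 0,"rx": 0,"ry": 0,"rz": 0,"jaw": 1},
    {"x": 0,"y": 0,"z": 0,"rx": 0,"ry": 0,"rz": 0,"jaw": 1},
  ],
)

```text
clock: 9.75
tool_pos: [0.513, -0.2366, 0.0902]
eef_rot: [0.999, -0.038, 0.0, 0.0]
contact_force: [-0.1, 0.3, -1.7]
opening: 0.217
finger_force: 39.8
```

Run:
```python
from h import *
t=snap('top','t3');s=snap('scene','s3');p,r,_=tool();print(p,r.as_euler('xyz'))
a=cv2.resize(t['img'][180:240,400:450],None,fx=8,fy=8,interpolation=cv2.INTER_CUBIC)
b=cv2.resize(s['img'][110:190,330:400],None,fx=5.5,fy=5.5,interpolation=cv2.INTER_CUBIC)
o=np.zeros((480,800,3),np.uint8);o[:,:400]=a;o[:440,405:405+385]=b
cv2.imwrite('pics/c4.png',o[...,::-1])
```

```text
[ 0.51294031 -0.23655964  0.09011562] [ 3.14132181e+00 -7.46491933e-04 -7.52580597e-02]
```

View pics/c4.png

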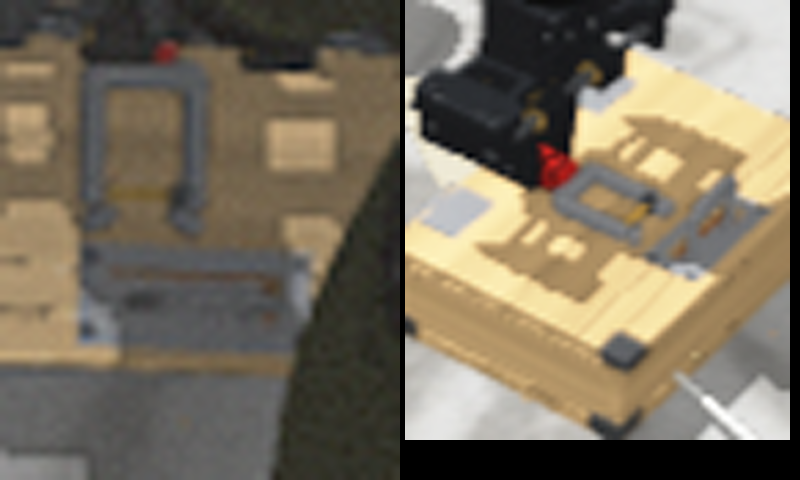

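```bash
python3 - <<'E'
from h import *
np.set_printoptions(precision=1,suppress=True)
t=load('t3');s=load('s3');p,r,_=tool()
c,n=np.cos(-.075),np.sin(-.075);hx=np.array([-c,-n,0]);hy=np.array([n,-c,0])
P=lambda q:((proj(t,q)-[400,180])*8,(proj(s,q)-[330,110])*5.5+[405,0])
b=p-[0,0,.0149]
for nm,q in {'tip+y':b+hx*.091+hy*.02+[0,0,.012],'tip-y':b+hx*.091-hy*.02+[0,0,.012],'U+y':b+hx*.03+hy*.024+[0,0,.012],'U-y':b+hx*.03-hy*.024+[0,0,.012],
 'crownL':np.array([.3987,-.2267,.1055]),'crownR':np.array([.3954,-.2706,.1055]),'baseL':np.array([.3987,-.2267,.07]),'baseR':np.array([.3954,-.2706,.07])}.items(): print(nm,*P(q))
E
python3 - <<'E'
import cv2
s=cv2.imread('pics/s3.png');t=cv2.imread('pics/t3.png')
import numpy as np
a=cv2.resize(s[135:165,365:400],None,fx=14,fy=14,interpolation=cv2.INTER_CUBIC)
b=cv2.resize(t[205:230,405:440],None,fx=10,fy=14,interpolation=cv2.INTER_CUBIC)
b=cv2.convertScaleAbs(b,alpha=1.8)
o=np.zeros((430,800,3),np.uint8);h,w=a.shape[:2];o[:h,:w]=a[:430];h,w=b.shape[:2];o[:h,:w and 490+0:][:0]
o[:350,490:790]=cv2.resize(b,(300,350))
cv2.imwrite('pics/c5.png',o)
E
```

```text
tip+y [192.8 234.3] [671.1 202.4]
tip-y [ 87.8 228.8] [634.9 234.8]
U+y [208.  75.] [594.9 161.5]
U-y [82.5 68.4] [550.9 199.3]
crownL [147.6 292. ] [686.1 211.8]
crownR [265.2 298.1] [725.5 176.3]
baseL [123.5 295.3] [681.5 256. ]
baseR [237.6 301.2] [720.4 220.3]
```

View pics/c5.png

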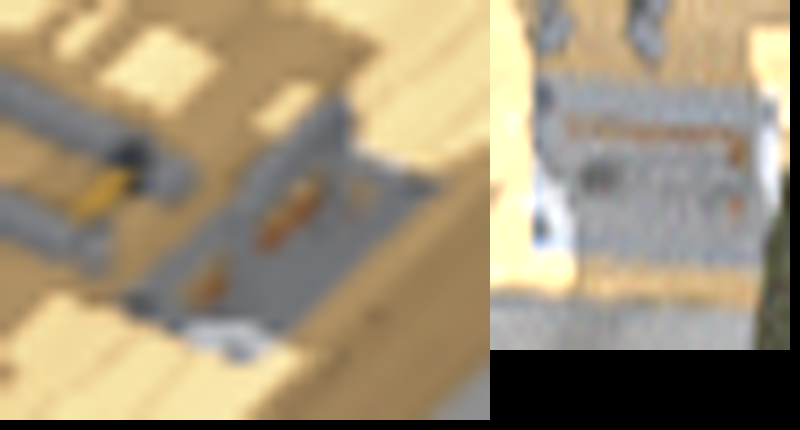

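The hook agrees with its predicted pixels. The plate edges and the crown disagree by about 5 mm in y on where the staple is, so I'll take one enlarged look at the earlier wrist picture.

Run:
```python
from h import *
w=load('w2');im=w['img'][155:205,450:565]
o=cv2.resize(im,None,fx=6.9,fy=6.9,interpolation=cv2.INTER_LINEAR)
cv2.imwrite('pics/c6.png',o[...,::-1])
ey=np.array([.074,.9973,0]);
for sy in (-.2487,-.2535):
  C=np.array([.397,sy,0]);print(sy,[(k,z,((proj(w,C+ey*k+[0,0,z])-[450,155])*6.9).round()) for k in(.022,-.022) for z in(.07,.085,.1055)])
```

```text
-0.2487 [(0.022, 0.07, array([184., 184.])), (0.022, 0.085, array([246., 209.])), (0.022, 0.1055, array([343., 250.])), (-0.022, 0.07, array([507., 179.])), (-0.022, 0.085, array([588., 205.])), (-0.022, 0.1055, array([714., 245.]))]
-0.2535 [(0.022, 0.07, array([219., 181.])), (0.022, 0.085, array([283., 206.])), (0.022, 0.1055, array([384., 246.])), (-0.022, 0.07, array([543., 176.])), (-0.022, 0.085, array([626., 202.])), (-0.022, 0.1055, array([755., 241.]))]
```

View pics/c6.png

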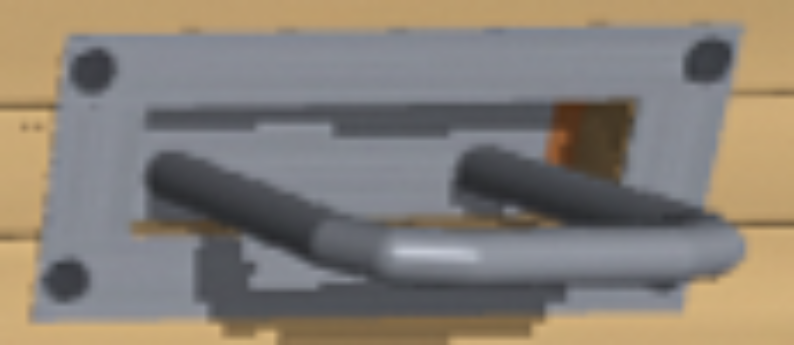

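Zoomed in, the legs run down to the staple base (z≈55 mm) and the crown corners are rounded. That puts the staple at y≈-0.2535, which agrees with the plate and lid edges. I need to shift about 4 mm sideways and lower 3.5 mm before pushing.

Emit:
send_rows(
  motion=[
    {"x": 0,"y": 0.38,"z": 0.35,"rx": 0,"ry": 0,"rz": 0,"jaw": 1},
    {"x": -0.5,"y": 0,"z": 0,"rx": 0,"ry": 0,"rz": 0,"jaw": 1},
    {"x": -0.5,"y": 0,"z": 0,"rx": 0,"ry": 0,"rz": 0,"jaw": 1},
    {"x": -0.5,"y": 0,"z": 0,"rx": 0,"ry": 0,"rz": 0,"jaw": 1},
    {"x": -0.5,"y": 0,"z": 0,"rx": 0,"ry": 0,"rz": 0,"jaw": 1},
  ],
)

```text
clock: 10.35
tool_pos: [0.4918, -0.2387, 0.0863]
eef_rot: [0.999, -0.038, -0.0, -0.0]
contact_force: [-0.1, 0.2, -1.1]
opening: 0.224
finger_force: 39.8
```

Emit:
send_rows(
  motion=[
    {"x": -0.4,"y": 0,"z": 0,"rx": 0,"ry": 0,"rz": 0,"jaw": 1},
    {"x": -0.4,"y": 0,"z": 0,"rx": 0,"ry": 0,"rz": 0,"jaw": 1},
    {"x": -0.4,"y": 0,"z": 0,"rx": 0,"ry": 0,"rz": 0,"jaw": 1},
    {"x": -0.4,"y": 0,"z": 0,"rx": 0,"ry": 0,"rz": 0,"jaw": 1},
    {"x": 0,"y": 0,"z": 0,"rx": 0,"ry": 0,"rz": 0,"jaw": 1},
  ],
)

```text
clock: 10.85
tool_pos: [0.4769, -0.2378, 0.0864]
eef_rot: [0.999, -0.038, 0.001, 0.0]
contact_force: [1.8, 0.3, -1.0]
opening: 0.223
finger_force: 39.8
```

Emit:
send_rows(
  motion=[
    {"x": -0.4,"y": 0,"z": 0,"rx": 0,"ry": 0,"rz": 0,"jaw": 1},
    {"x": -0.4,"y": 0,"z": 0,"rx": 0,"ry": 0,"rz": 0,"jaw": 1},
    {"x": -0.4,"y": 0,"z": 0,"rx": 0,"ry": 0,"rz": 0,"jaw": 1},
    {"x": -0.4,"y": 0,"z": 0,"rx": 0,"ry": 0,"rz": 0,"jaw": 1},
    {"x": 0,"y": 0,"z": 0,"rx": 0,"ry": 0,"rz": 0,"jaw": 1},
  ],
)

```text
clock: 11.35
tool_pos: [0.4589, -0.2369, 0.0862]
eef_rot: [0.999, -0.038, -0.001, 0.0]
contact_force: [0.2, -2.9, -2.4]
opening: 0.224
finger_force: 39.9
```

Emit:
send_rows(
  motion=[
    {"x": -0.4,"y": 0,"z": 0,"rx": 0,"ry": 0,"rz": 0,"jaw": 1},
    {"x": -0.4,"y": 0,"z": 0,"rx": 0,"ry": 0,"rz": 0,"jaw": 1},
    {"x": -0.4,"y": 0,"z": 0,"rx": 0,"ry": 0,"rz": 0,"jaw": 1},
    {"x": -0.4,"y": 0,"z": 0,"rx": 0,"ry": 0,"rz": 0,"jaw": 1},
    {"x": 0,"y": 0,"z": 0,"rx": 0,"ry": 0,"rz": 0,"jaw": 1},
  ],
)

```text
clock: 11.85
tool_pos: [0.4427, -0.2344, 0.086]
eef_rot: [0.999, -0.038, -0.002, -0.001]
contact_force: [-0.3, -0.3, -2.4]
opening: 0.222
finger_force: 39.8
```

Emit:
send_rows(
  motion=[
    {"x": -0.2,"y": 0,"z": 0,"rx": 0,"ry": 0,"rz": 0,"jaw": 1},
    {"x": -0.2,"y": 0,"z": 0,"rx": 0,"ry": 0,"rz": 0,"jaw": 1},
    {"x": -0.1,"y": 0,"z": 0,"rx": 0,"ry": 0,"rz": 0,"jaw": 1},
    {"x": 0,"y": 0,"z": 0,"rx": 0,"ry": 0,"rz": 0,"jaw": 1},
    {"x": 0,"y": 0,"z": 0,"rx": 0,"ry": 0,"rz": 0,"jaw": 1},
  ],
)

```text
clock: 12.35
tool_pos: [0.4397, -0.2347, 0.0862]
eef_rot: [0.999, -0.038, 0.0, 0.0]
contact_force: [0.2, -0.4, -2.5]
opening: 0.22
finger_force: 39.8
```

Emit:
send_rows(
  motion=[
    {"x": -0.1,"y": 0,"z": 0,"rx": 0,"ry": 0,"rz": 0,"jaw": 1},
    {"x": -0.1,"y": 0,"z": 0,"rx": 0,"ry": 0,"rz": 0,"jaw": 1},
    {"x": -0.1,"y": 0,"z": 0,"rx": 0,"ry": 0,"rz": 0,"jaw": 1},
    {"x": 0,"y": 0,"z": 0,"rx": 0,"ry": 0,"rz": 0,"jaw": 1},
    {"x": 0,"y": 0,"z": 0,"rx": 0,"ry": 0,"rz": 0,"jaw": 1},
  ],
)

```text
clock: 12.85
tool_pos: [0.4367, -0.2346, 0.0862]
eef_rot: [0.999, -0.038, 0.0, 0.0]
contact_force: [1.0, 0.3, -1.1]
opening: 0.219
finger_force: 39.8
```

Run:
```python
from h import *
t=snap('top','t4');s=snap('scene','s4')
a=cv2.resize(t['img'][180:240,400:450],None,fx=8,fy=8,interpolation=cv2.INTER_CUBIC)
b=cv2.resize(s['img'][130:180,355:405],None,fx=8,fy=9,interpolation=cv2.INTER_CUBIC)
o=np.zeros((480,800,3),np.uint8);o[:,:400]=cv2.convertScaleAbs(a,alpha=1.6);o[:450,400:800]=b
cv2.imwrite('pics/c7.png',o[...,::-1])
```

```text
(no output)
```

View pics/c7.png

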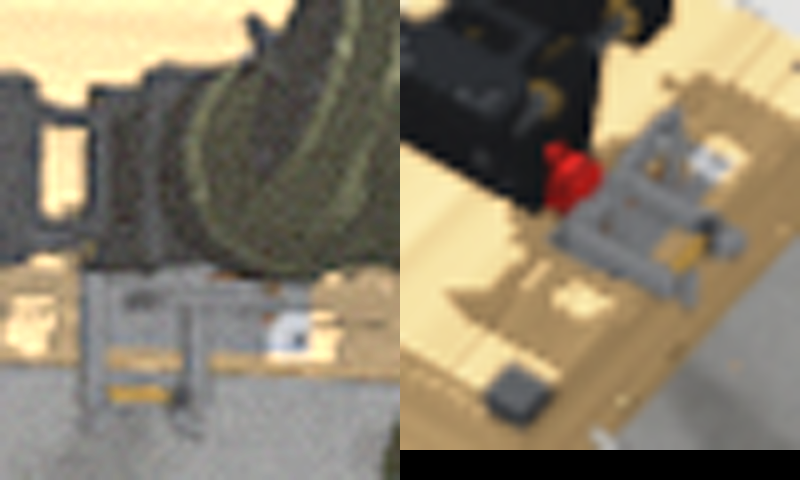

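The gate's yellow bar lies shut across the mouth (top crop (140,393), scene crop (685,245)) with the leg inside. Now I'll lower a touch, release and lift.

Emit:
send_rows(
  motion=[
    {"x": 0,"y": 0,"z": 0.1,"rx": 0,"ry": 0,"rz": 0,"jaw": 1},
    {"x": 0,"y": 0,"z": 0,"rx": 0,"ry": 0,"rz": 0,"jaw": 2.5},
    {"x": 0,"y": 0,"z": 0,"rx": 0,"ry": 0,"rz": 0,"jaw": 4},
    {"x": 0,"y": 0,"z": 0,"rx": 0,"ry": 0,"rz": 0,"jaw": 5},
    {"x": 0,"y": 0,"z": 0,"rx": 0,"ry": 0,"rz": 0,"jaw": 5},
  ],
)

```text
clock: 13.45
tool_pos: [0.4367, -0.2346, 0.0853]
eef_rot: [0.999, -0.038, 0.0, 0.0]
contact_force: [0.2, 1.1, -1.0]
opening: 0.529
finger_force: 0.0
```

Emit:
send_rows(
  motion=[
    {"x": 0,"y": 0,"z": 0,"rx": 0,"ry": 0,"rz": 0,"jaw": 5},
    {"x": 0,"y": 0,"z": -0.5,"rx": 0,"ry": 0,"rz": 0,"jaw": 5},
    {"x": 0,"y": 0,"z": -1,"rx": 0,"ry": 0,"rz": 0,"jaw": 5},
    {"x": 0,"y": 0,"z": -2,"rx": 0,"ry": 0,"rz": 0,"jaw": 5},
    {"x": 0,"y": 0,"z": -3,"rx": 0,"ry": 0,"rz": 0,"jaw": 5},
  ],
)

```text
clock: 13.95
tool_pos: [0.4359, -0.2342, 0.1507]
eef_rot: [0.999, -0.038, -0.001, -0.0]
contact_force: [0.9, -0.5, 0.2]
opening: 0.565
finger_force: 0.0
```

Emit:
send_rows(
  motion=[
    {"x": 0,"y": 0,"z": -4,"rx": 0,"ry": 0,"rz": 0,"jaw": 5},
    {"x": -2,"y": 0,"z": -3,"rx": 0,"ry": 0,"rz": 0,"jaw": 5},
    {"x": -3,"y": -3,"z": 0,"rx": 0,"ry": 0,"rz": 0,"jaw": 5},
    {"x": 0,"y": -4,"z": 0,"rx": 0,"ry": 0,"rz": 0,"jaw": 5},
    {"x": 0,"y": -4,"z": 0,"rx": 0,"ry": 0,"rz": 0,"jaw": 5},
  ],
)

```text
clock: 14.45
tool_pos: [0.3943, -0.1206, 0.2215]
eef_rot: [0.999, -0.039, 0.001, 0.0]
contact_force: [1.3, 0.1, -0.5]
opening: 0.569
finger_force: 0.0
```

Emit:
send_rows(
  motion=[
    {"x": 0,"y": 0,"z": 0,"rx": 0,"ry": 0,"rz": 0,"jaw": 5},
    {"x": 0,"y": 0,"z": 0,"rx": 0,"ry": 0,"rz": 0,"jaw": 5},
    {"x": 0,"y": 0,"z": 0,"rx": 0,"ry": 0,"rz": 0,"jaw": 5},
    {"x": 0,"y": 0,"z": 0,"rx": 0,"ry": 0,"rz": 0,"jaw": 5},
    {"x": 0,"y": 0,"z": 0,"rx": 0,"ry": 0,"rz": 0,"jaw": 5},
  ],
)

```text
clock: 14.95
tool_pos: [0.3949, -0.1222, 0.2202]
eef_rot: [0.999, -0.039, 0.0, 0.0]
contact_force: [-0.6, -0.3, -0.3]
opening: 0.566
finger_force: 0.0
```

Run:
```python
from h import *
w=snap('wrist','w5');t=snap('top','t5');s=snap('scene','s5')
o=np.zeros((600,800,3),np.uint8);o[:400,:640]=w['img']
o[400:600,:250]=cv2.resize(t['img'][180:240,395:470],(250,200));o[400:600,260:480]=cv2.resize(s['img'][120:180,340:406],(220,200))
cv2.imwrite('pics/c8.png',o[...,::-1]);print(tool()[0])
```

```text
[ 0.39491023 -0.12162043  0.22014894]
```

View pics/c8.png

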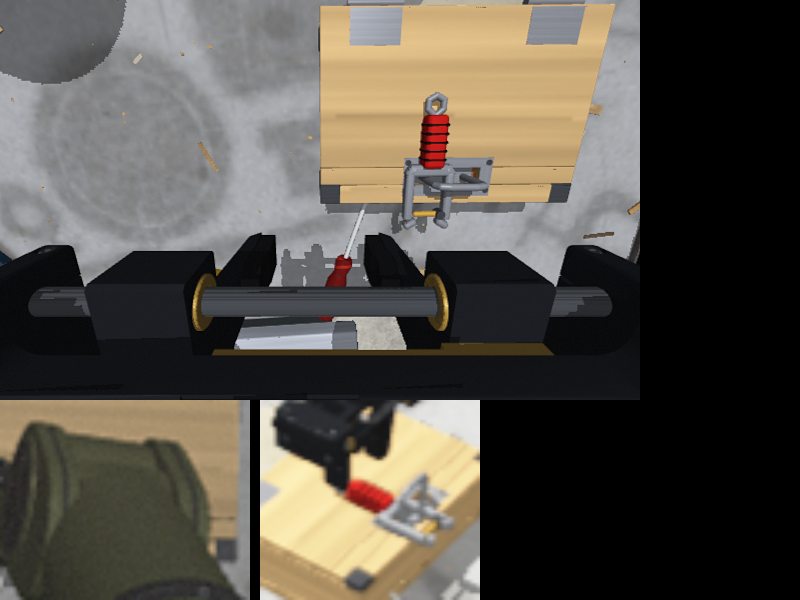

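The hook lies flat on the shut lid with its handle at (435,142). The leg is inside, the gate is shut at (427,213), and the robot is clear.

```bash
python3 -c "
from plant import *
print(finish_job())"
```

```text
the job is handed in; nothing more can be done
None
```

I shut the lid over the staple, clipped the hook onto the staple's left leg and left it lying flat on the lid, then handed the job in at about 15 s; in the last pictures the gate is shut and the arm is clear, but the hand-in returned no verdict.

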